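Take the washed-up pile apart and put the tea corner back in order

ROBOT

A 7-joint arm with a two-finger parallel gripper is mounted at the origin on the work surface. World frame = base frame: x ahead of the robot, y to its left, z up, the work surface at z = 0. Lengths are in m, angles in rad, forces in N, time in s.
With the tool pointing down it reaches from about 0.425 to 0.875 m from the base axis. Payload 4.7 kg.
Tool frame: the origin (TCP) lies at the very end of the fingers, on their centre line; the grasp point (between the pads) lies 19 mm behind it; z points along the fingers, y is the line along which they close (so a half turn about z gives the same grasp; the last joint's range is limited). The gripper opens to 87 mm and grips with 3 to 60 N. Pads are 19 mm wide; open, the fingers measure 117 mm over their backs; the gripper's body (75 mm by 190 mm) begins 51 mm behind the grasp point.
Start: joints at [1.154, 0.321, -0.07, 1.45, 0.023, 1.371, -0.057], TCP at [0.271, -0.591, 0.223] pointing down, gripper open.
Joint ranges: [-2.86, 2.86], [-0.3, 2.09], [-1.38, 1.24], [0.06, 2.45], [-1.56, 4.7], [0.09, 2.05], [-2.69, 2.69]. Speed limits (rad/s): [2.57, 2.57, 3.14, 3.14, 3.14, 3.14, 3.14].

INTERFACE

Orientations are given as a rotation vector (axis times angle).
In Python, from bench import get_state, get_image, get_calibration, close_job gives the robot as it stands.
- The arm moves only by the shell command python3 -m crank 'ROWS' [FORCE]. ROWS is JSON, a list of rows, each a list of 5 numbers: the opening, from 0 (shut) to 1 (fully open), then the shift along the world's x, y, z in units of 0.2 m (1.0 is 0.2 m), then the turn about the world's z in units of 2 pi rad (1.0 is 2 pi rad). A call has 1 to 5 rows; each row is the pose to reach, as a shift and turn from the pose commanded when the call began, turning the shorter way round; what a row does not reach only later rows make up. A row lasts 1/8 s, in which the tool goes at most 62.5 mm and 10.7 degrees, less where a joint would pass 70% of its speed; a pose out of reach is approached as far as the arm can. A call with a number of a shift or a turn outside -1 to 1 is refused whole. A call with a gripper value outside its range is refused whole. The fingers move at their own pace and stop on an object; FORCE is the grip in N (left out, the last holds). Time passes only in rows, so rows that repeat a pose let the fingers close. It gives the time, the measured TCP pose, the force, the opening and the grip force at its end, in the units of the state.
- get_state(): the state, without advancing time (a new reading comes with each control period).
- get_image(name): name is "scene" or "top" or "wrist"; returns the picture (400x640x3 uint8, red, green, blue); there is no depth.
- get_calibration(name): a dict with "fovy" (degrees; the focal length in pixels is half the picture's height over the tangent of half this angle, whatever the lens; pixels are square), "cx", "cy" (the principal point, pixels), "k1" (the pictures are not rectified: a ray, as slopes to the right and down, at radius r is drawn at 1 + k1 r^2 times it, then the intrinsics apply), "R" (3x3) and "t" (3): a world point X has camera coordinates R X + t. Camera axes: x right, y down, z forward; pixel columns grow to the right and rows downward; lengths in m; the calibration is good to about 2 mm. A picture is of the moment at which its call begins: read the wrist's pose just before it. get_calibration takes no time and is no camera call; for the wrist camera it gives the pose at the moment of the call.
- close_job(): hands the job in; it is judged then, once.
The state is a dict: "time": time; "joint_positions": joint angles; "qd": joint speeds; "joint_torque": joint torques, N m; "position": TCP position; "tool_rot": TCP orientation; "ft_force": force on the tool from outside, world axes, zero at the start; "torque": the same for the moment, N m; "grip_width": opening from 0.0 (shut) to 1.0 (fully open); "grip_force": force on a finger pad.
Only numpy, scipy, OpenCV 4.12 (cv2) and the standard library are available. Lean on these libraries where they do the work, as an engineer would, in place of code of your own. Each camera call takes 0.05 s, during which the arm holds its last target. There are 200 camera calls.

TASK

The washing-up has come back in one pile on the birch shelf: the teapot's lid sits on the tea infuser, the infuser stands in the small bowl and the small bowl in the large bowl. Take the pile apart and put each piece where it belongs: the lid seated on the teapot, the infuser hanging level by its two ears in the mug, the small bowl in the middle of the plate and the large bowl in the middle of the kitchen scales' round pan, everything upright and set down gently, never dropped. Leave the teapot, mug, plate, scales, kettle and scoop standing where they are.

Things in the scene. Friction and masses are not known exactly. Their poses are not given: they have to be found in the camera images.
- teapot_lid: Cream ceramic teapot lid, top of the pile. Origin on its axis in the plane of the flange's underside (the seat), z up. Flange 65 mm across, 4 thick; dome to z = 12; round knob 20 mm across, grip z = 19 to 30, top z = 34. Below, a tapering plug (43 mm across at the flange, 30 at its end, z = -12); at the start it is in the infuser's mouth, flange on its top edge (infuser z = 89). 70 g.
- infuser: Steel tea infuser basket: upright tube 55 mm across, 89 tall, mouth 50. Origin: centre of underside, z up. Two flat ears along +x and -x: 22 mm wide, to 48 mm off axis, 3 thick, underside z = 62. Plain collar above them, z = 65 to 89: grip there across y. Hung, ears on the mug's rim, its origin is at mug z = 22 mm, with 8 mm side play. At the start it stands on the small bowl's floor. 80 g.
- small_bowl: The smaller, deeper melamine bowl, round, 64 mm tall. Thick collar rim, 8 mm wide: 50 to 58 mm off the axis, upright sides, z = 48 to 64; below it a thin wall slopes in to a foot 68 mm across. Floor 6 mm thick. Origin: centre of underside, z up. At the start it stands on the large bowl's floor, its rim 24 mm above the large one's. About 120 g.
- large_bowl: The larger, shallower melamine bowl, round, 46 mm tall. Thick collar rim, 8 mm wide: 76 to 84 mm off the axis, upright sides, z = 30 to 46; below it a thin wall slopes in to a foot 92 mm across. Floor 6 mm thick. Origin: centre of underside, z up. Bottom of the pile, on the birch shelf (1.04 m long in y, x = 0.38 to 0.86, top at world z = 0.050). About 170 g.
- teapot: Cream ceramic teapot without its lid, loose on the shelf. Origin: centre of underside, z up. Round body 112 mm across; mouth 52 mm across on the origin's axis, its edge at z = 78. Spout to +x, 104 mm off axis, 83 high; handle to -x, 96 mm off axis. With the lid seated, the lid's origin is at z = 78 mm on the axis, about 4 mm side play.
- mug: White ceramic mug, loose on the shelf. Origin: centre of underside, z up. 80 mm across outside, 72 inside, rim at z = 84 mm, floor 6 mm thick; handle to +y, 71 mm off axis and 71 mm high.
- plate: White ceramic tea plate, loose on the shelf: 150 mm across, edge 13 mm high, flat middle 100 mm across with its surface at z = 6 mm. Origin: centre of underside, z up.
- scales: White kitchen scales, loose on the shelf, with a round flat steel pan 136 mm across, top at z = 30 mm (it does not sink). Origin on the pan's axis in the plane of the feet, z up. Housing 22 mm high, 150 mm wide (y), from x = -106 mm (the end with the small display) to x = +70 mm.
- kettle: Bystander: steel camp kettle with twist-lock lid and folded-down bail, loose at the back of the shelf. 144 mm across, 106 tall, spout to +y, 110 mm off axis. Origin: centre of underside, z up.
- scoop: Bystander: aluminium scoop lying loose at the back of the shelf. Trough 95 mm long, 60 wide, 28 high, handle to -x, 131 mm from the origin, which lies under the trough's middle. (Not listed: a clamp with an upright wooden spatula, 0.37 m high, fixed at the shelf's end near x = 0.74, y = -0.53.)

How it is judged:
By the outcome, as a careful person would: the job done as asked, in the order asked, and still so for the second after the job is handed in, with the robot touching nothing.
It also fails if it takes over 128 s, if anything falls off the work surface, if the arm or the gripper's body presses on something with over 40 N, if the wrist force passes 120 N, or if a joint passes its speed limit or range.

## Working session

There is one attempt and no reset: what is moved stays moved. The work goes in short steps, Python scripts to look and compute and a shell command to move; the robot and the scene stay as the last step left them, time stands still between calls to the robot, and variables do not carry over. Pictures are saved under pics/ and viewed, at most 14 in all, crops included, and the job is handed in when it is done.

```bash
mkdir -p pics; cat > h.py <<'E'
import numpy as np,cv2
from bench import get_state,get_image,get_calibration
def cal(n):
    c=get_calibration(n); c['f']=200/np.tan(np.radians(c['fovy'])/2); c['R']=np.array(c['R']);c['t']=np.array(c['t']); return c
def ray(c,u,v):
    d=np.array([(u-c['cx'])/c['f'],(v-c['cy'])/c['f']]); s=d.copy()
    for _ in range(20): s=d/(1+c['k1']*(s@s))
    return -c['R'].T@c['t'], c['R'].T@np.array([s[0],s[1],1])
def onz(c,u,v,z):
    o,d=ray(c,u,v); return o+d*(z-o[2])/d[2]
def proj(c,X):
    p=c['R']@np.array(X)+c['t']; s=p[:2]/p[2]; s=s*(1+c['k1']*(s@s)); return s*c['f']+[c['cx'],c['cy']]
def snap(n,name):
    c=cal(n); im=get_image(n); cv2.imwrite(f'pics/{name}.png',im[:,:,::-1]); return c,im
E
python3 - <<'E'
from h import *
for n in('top','scene'):
    c,im=snap(n,n+'0'); print(n,c['f'],c['k1'],-c['R'].T@c['t'],c['R'][2])
s=get_state();print(s['position'],s['tool_rot'],s['ft_force'],s['time'])
E
```

```text
top 379.4791422965325 -0.016606729046421867 [ 0.44340786 -0.00865732  1.06628601] [ 0.17835571  0.00861    -0.98392841]
scene 502.97131433774865 -0.13904974791941796 [1.23661065 0.69681715 0.98559561] [-0.50086835 -0.53755275 -0.67835679]
[ 0.27116787 -0.59018193  0.22156667] [-3.06734381e+00 -6.71138066e-01  7.23600975e-04] [-0.58761833  0.38963896 -0.063184  ] 0.1
```

View pics/top0.png

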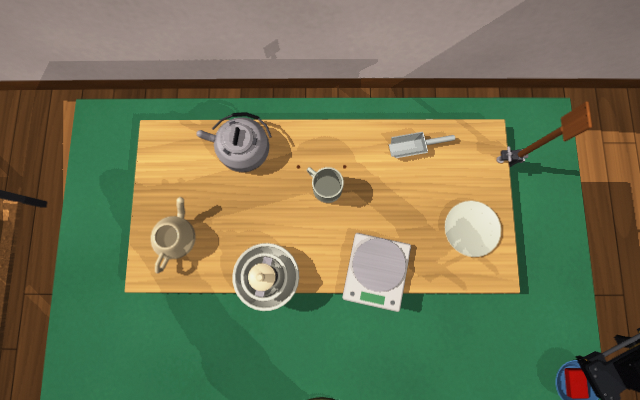

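View pics/scene0.png

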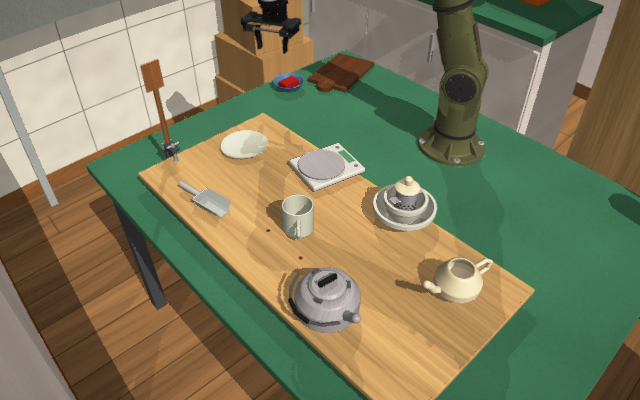

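The top view shows the pile at about (265,277), teapot (172,238), mug (328,184), scales pan (379,264) and plate (473,229). The scene view confirms the layout, with the pile's lid knob at (408,183).

```bash
python3 - <<'E'
from h import *
im=cv2.imread('pics/top0.png')
def crop(u,v,w,h,s=5): return cv2.resize(im[v-h//2:v+h//2,u-w//2:u+w//2],None,fx=s,fy=s,interpolation=cv2.INTER_CUBIC)
a=np.hstack([crop(266,272,76,60),crop(175,235,76,60)])
b=np.hstack([crop(328,184,76,60),crop(379,272,76*5//4*1//1//2*2,76//2*2,4)[:300,:380] if 0 else cv2.resize(crop(379,270,100,80,4),(380,300))])
cv2.imwrite('pics/crops.png',np.vstack([a,b]))
c=cal('top')
for n,u,v,z in[('knob',263,275,.18),('largerim',265.5,277,.096),('pot mouth',172,237,.128),('mug',328,184,.134),('pan',379,264,.08),('plate',473,229,.06)]: print(n,onz(c,u,v,z).round(3))
c=cal('scene')
for n,u,v,z in[('knob',408,182,.18),('pot mouth',461,268,.128),('mug',297.5,204,.134),('pan',321.5,165,.08),('plate',244,144,.06),]: print(n,onz(c,u,v,z).round(3))
E
```

```text
knob [0.427 0.131 0.18 ]
largerim [0.421 0.138 0.096]
pot mouth [0.518 0.368 0.128]
mug [ 0.651 -0.019  0.134]
pan [ 0.454 -0.15   0.08 ]
plate [ 0.546 -0.405  0.06 ]
knob [0.43  0.147 0.18 ]
pot mouth [0.52  0.385 0.128]
mug [ 0.653 -0.017  0.134]
pan [ 0.456 -0.141  0.08 ]
plate [ 0.544 -0.403  0.06 ]
```

View pics/crops.png

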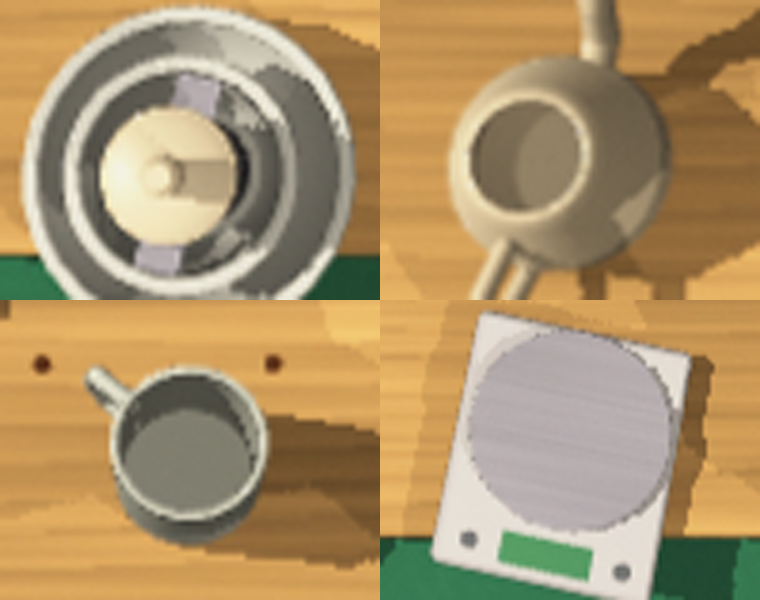

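The crops give sharper centres: lid at top pixel (261.6,277.2), ears at (267,260.4) and (259.6,293.6), pot mouth (167.2,236.2), mug (328,182.6) and pan (379,264.7). The teapot's spout points up in the picture and its handle down.

```bash
python3 - <<'E'
from h import *
c=cal('top')
for n,u,v,z in[('flange',261.6,277.2,.155),('knobtop',260.6,277.2,.185),('smallrim',264,276.8,.12),('earA',267,260.4,.127),('earB',259.6,293.6,.127),('pot',167.2,236.2,.128),('mug',328,182.6,.134),('pan',379,264.7,.08)]: print(n,onz(c,u,v,z).round(3))
print(cal('wrist'),get_state()['position'])
E
python3 -m crank '[[1,0.3,0.3,0.2,0],[1,0.6,0.6,0.3,0],[1,0.8,0.9,0.3,0],[1,0.8,1,0.3,0],[1,0.8,1,0.3,0]]'
python3 -m crank '[[1,0.3,0.3,0.1,0],[1,0.5,0.6,0.1,0],[1,0.6,0.9,0.1,0],[1,0.6,1,0.1,0],[1,0.6,1,0.1,0]]'
python3 -m crank '[[1,-0.1,0.3,0,0],[1,-0.2,0.6,0,0],[1,-0.3,0.9,0,0],[1,-0.3,1,0,0],[1,-0.3,1,0,0]]'
python3 - <<'E'
from h import *
s=get_state();print(s['position'],s['tool_rot'],s['time'])
snap('wrist','w1')
E
```

```text
flange [0.422 0.138 0.155]
knobtop [0.422 0.136 0.185]
smallrim [0.422 0.138 0.12 ]
earA [0.461 0.131 0.127]
earB [0.382 0.146 0.127]
pot [0.52  0.381 0.128]
mug [ 0.655 -0.019  0.134]
pan [ 0.452 -0.15   0.08 ]
{'fovy': 61.15357242544414, 'cx': 326.34162320755706, 'cy': 198.9205505417821, 'k1': -0.055026855621275315, 'R': array([[ 0.41888401, -0.90803774, -0.00191142],
       [-0.87945981, -0.40622298,  0.24805913],
       [-0.22602352, -0.10222699, -0.96874301]]), 't': array([-0.64981504, -0.0302527 ,  0.38921741]), 'f': np.float64(338.49445941394293)} [ 0.27116787 -0.59018193  0.22156667]
time: 0.72
position: [0.4348, -0.3856, 0.2831]
tool_rot: [-3.065, -0.684, -0.003]
ft_force: [-0.5, 0.3, -0.2]
grip_width: 0.998
grip_force: 0.0
time: 1.35
position: [0.5528, -0.1853, 0.3025]
tool_rot: [-3.064, -0.684, -0.001]
ft_force: [-0.5, -0.4, -0.1]
grip_width: 1.003
grip_force: 0.0
time: 1.98
position: [0.4913, 0.0094, 0.3027]
tool_rot: [3.068, 0.673, 0.0]
ft_force: [0.0, -1.3, -0.4]
grip_width: 0.998
grip_force: 0.0
[0.49127058 0.0093778  0.30268357] [3.06754233e+00 6.73466380e-01 1.83512560e-04] 1.975
```

View pics/w1.png

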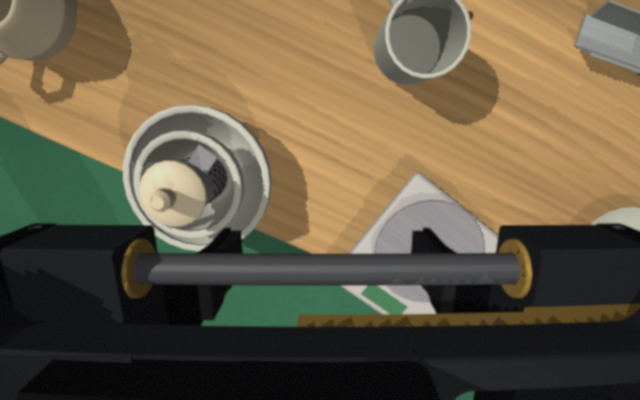

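The wrist view shows the pile at (197,175), with the lid flange near (173,193) and an ear at (203,158). The mug mouth is at (428,36), the scales pan is partly hidden at (430,235).

```bash
python3 - <<'E'
from h import *
im=cv2.imread('pics/w1.png'); c=cal('wrist')
hsv=cv2.cvtColor(im,cv2.COLOR_BGR2HSV)
m=cv2.inRange(hsv,(12,40,130),(35,140,255)); m[:, :130]=0;m[:,220:]=0;m[:150]=0;m[235:]=0
k=max(cv2.findContours(m,0,1)[0],key=cv2.contourArea); print(cv2.fitEllipse(cv2.convexHull(k)),cv2.contourArea(k))
for n,u,v,z in[('flange',173,193,.155),('knobtop',161,201,.185),('largerim',197,176,.096),('mug',428,36,.134),('smallrim',188,184,.12)]: print(n,onz(c,u,v,z).round(4))
# predictions
for X in[(.422,.137,.185),(.422,.138,.155),(.422,.138,.12),(.422,.138,.096),(.655,-.019,.134)]: print(proj(c,X).round(1))
print(hsv[193,150],hsv[215,175])
E
```

```text
((171.80227661132812, 193.05270385742188), (62.11588668823242, 70.47932434082031), 134.0466766357422) 3361.0
flange [0.4263 0.1368 0.155 ]
knobtop [0.4275 0.1344 0.185 ]
largerim [0.4319 0.1375 0.096 ]
mug [ 0.6549 -0.0203  0.134 ]
smallrim [0.4279 0.1367 0.12  ]
[156.3 205.3]
[170.4 196.5]
[185.1 188.5]
[193.7 183.8]
[426.8  35.2]
[ 23  56 222] [ 20  61 208]
```

```bash
python3 -m crank '[[1,-0.1,0.2,0,-0.028],[1,-0.2,0.4,0,-0.056],[1,-0.33,0.633,0,-0.084],[1,-0.33,0.633,0,-0.098],[1,-0.33,0.633,0,-0.098]]'
python3 - <<'E'
from h import *
s=get_state();print(s['position'],s['tool_rot'],s['time'])
c,im=snap('wrist','w2')
for n,X in dict(knob=(.425,.136,.185),flange=(.425,.136,.155),rim=(.425,.136,.096),pot=(.52,.381,.128)).items(): print(n,proj(c,X).round(1))
E
```

```text
time: 2.65
position: [0.4263, 0.1336, 0.3026]
tool_rot: [3.127, -0.294, 0.0]
ft_force: [1.1, -0.6, 0.1]
grip_width: 1.0
grip_force: 0.0
[0.42630194 0.13356121 0.30257698] [ 3.12719949e+00 -2.94106874e-01  1.36115265e-04] 2.65
knob [323.6 197.4]
flange [323.8 189.6]
rim [324.2 177.8]
pot [ 69.4 137.9]
```

View pics/w2.png

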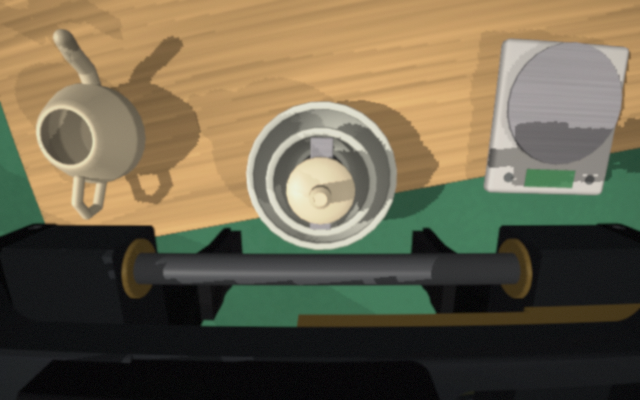

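The knob is at (319.5,195), the flange at (320.5,190.5) and the rim at (321.5,174.5), so the pile is centred near y=0.139. The ears line up with the tool, and the pot mouth is at (66,135).

```bash
python3 - <<'E'
from h import *
c=cal('wrist')
for n,u,v,z in[('knob',319.5,195,.185),('flange',320.5,190.5,.155),('rim',321.5,174.5,.096),('pot',66,135,.128),('pan',566,103,.08)]: print(n,onz(c,u,v,z).round(4))
E
python3 -m crank '[[0.6,0,0.015,-0.2,0],[0.6,0,0.015,-0.4,0],[0.6,0,0.015,-0.4,0],[0.6,0,0.015,-0.4,0],[0.6,0,0.015,-0.4,0]]' 15
```

```text
knob [0.4277 0.1389 0.185 ]
flange [0.4247 0.1392 0.155 ]
rim [0.4292 0.1382 0.096 ]
pot [0.5235 0.3836 0.128 ]
pan [ 0.4566 -0.1477  0.08  ]
time: 3.32
position: [0.4267, 0.1389, 0.2244]
tool_rot: [-3.127, 0.291, -0.004]
ft_force: [-0.2, -0.7, 0.5]
grip_width: 0.615
grip_force: 0.0
```

```bash
python3 -m crank '[[0.6,0,0,-0.1,0],[0.6,0,0,-0.2,0],[0.6,0,0,-0.285,0],[0.6,0,0,-0.285,0],[0.6,0,0,-0.285,0]]'
python3 -m crank '[[0.1,0,0,0,0],[0.1,0,0,0,0],[0.1,0,0,0,0],[0.1,0,0,0,0],[0.1,0,0,0,0]]' 15
```

```text
time: 3.95
position: [0.426, 0.1392, 0.1664]
tool_rot: [-3.128, 0.29, -0.002]
ft_force: [0.1, 0.5, -0.3]
grip_width: 0.605
grip_force: 0.0
time: 4.58
position: [0.4255, 0.1391, 0.1657]
tool_rot: [-3.128, 0.29, -0.0]
ft_force: [0.1, 0.7, -0.2]
grip_width: 0.22
grip_force: 15.0
```

```bash
python3 -m crank '[[0.1,0,0,0.05,0],[0.1,0,0,0.1,0],[0.1,0,0,0.2,0],[0.1,0,0,0.35,0],[0.1,0,0,0.35,0]]'
python3 -m crank '[[0.1,0.1,0.2,0,0],[0.1,0.15,0.4,0,0],[0.1,0.2,0.6,0,0],[0.1,0.25,0.7,0,0],[0.1,0.25,0.7,0,0]]'
python3 - <<'E'
from h import *
s=get_state();print(s['position'],s['tool_rot'],s['time'])
c,im=snap('wrist','w3')
print(proj(c,(.5225,.383,.128)))
snap('top','t3')
a=cv2.imread('pics/t3.png')[180:320,110:310]; b=cv2.imread('pics/w3.png')
cv2.imwrite('pics/m3.png',np.vstack([cv2.resize(b,(480,300)),cv2.resize(a,(428,300)) if 0 else cv2.copyMakeBorder(cv2.resize(a,(428,300)),0,0,0,52,0)]))
E
```

```text
time: 5.2
position: [0.4271, 0.1395, 0.2384]
tool_rot: [-3.127, 0.29, -0.008]
ft_force: [-1.2, 0.6, -1.0]
grip_width: 0.223
grip_force: 15.0
time: 5.82
position: [0.4748, 0.2804, 0.2347]
tool_rot: [-3.128, 0.285, 0.004]
ft_force: [0.2, 0.5, -0.2]
grip_width: 0.218
grip_force: 15.0
[0.47481288 0.28040022 0.23465977] [-3.12771746  0.28546873  0.00395765] 5.825
[190.20996293 163.97092327]
```

View pics/m3.png

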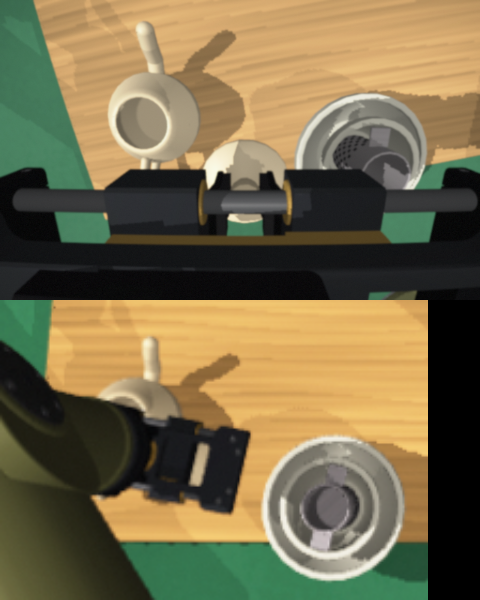

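The lid is in the gripper. The pot mouth is at wrist pixel (189.5,163), against a prediction of (190,164), so the pot estimate holds.

```bash
python3 -m crank '[[0.1,0.12,0.25,0,0],[0.1,0.24,0.515,0,0],[0.1,0.24,0.515,0,0],[0.1,0.24,0.515,-0.2,0],[0.1,0.24,0.515,-0.36,0]]'
python3 -m crank '[[0.1,0,0,-0.02,0],[0.1,0,0,-0.04,0],[0.1,0,0,-0.06,0],[0.1,0,0,-0.08,0],[0.1,0,0,-0.08,0]]'
python3 -m crank '[[0.1,0,0,-0.005,0],[0.1,0,0,-0.01,0],[0.1,0,0,-0.015,0],[0.1,0,0,-0.015,0],[0.1,0,0,-0.015,0]]'
```

```text
time: 6.55
position: [0.5237, 0.3794, 0.1627]
tool_rot: [3.126, -0.293, 0.001]
ft_force: [0.0, -0.6, -0.9]
grip_width: 0.22
grip_force: 15.0
time: 7.18
position: [0.5234, 0.3819, 0.1476]
tool_rot: [3.128, -0.29, -0.0]
ft_force: [0.4, -1.3, -1.9]
grip_width: 0.222
grip_force: 15.0
time: 7.8
position: [0.5234, 0.382, 0.1446]
tool_rot: [3.128, -0.29, -0.0]
ft_force: [-1.0, 0.1, -0.8]
grip_width: 0.218
grip_force: 15.0
```

```bash
python3 -m crank '[[0.1,0,0,-0.005,0],[0.1,0,0,-0.01,0],[0.1,0,0,-0.01,0]]'
python3 -m crank '[[0.1,0,0,-0.005,0],[0.1,0,0,-0.005,0],[0.1,0,0,-0.005,0]]'
```

```text
time: 8.18
position: [0.5235, 0.382, 0.1426]
tool_rot: [3.128, -0.29, 0.0]
ft_force: [0.5, 0.3, 0.1]
grip_width: 0.217
grip_force: 15.0
time: 8.55
position: [0.5235, 0.3822, 0.1423]
tool_rot: [-3.128, 0.29, -0.001]
ft_force: [-0.8, -0.4, 5.0]
grip_width: 0.216
grip_force: 15.0
```

```bash
python3 -m crank '[[0.3,0,0,0.005,0],[0.5,0,0,0.005,0],[0.5,0,0,0.005,0],[0.5,0,0,0.1,0],[0.5,0,0,0.35,0]]'
python3 -m crank '[[0.8,-0.1,-0.2,0.1,0],[0.8,-0.2,-0.4,0.1,0],[0.8,-0.3,-0.7,0.1,0],[0.8,-0.3,-0.8,0.1,0],[0.8,-0.3,-0.8,0.1,0]]'
python3 - <<'E'
from h import *
s=get_state();print(s['position'],s['tool_rot'],s['time'])
c,im=snap('wrist','w4')
for X in [(.5235,.382,.162),(.5235,.382,.132),(.426,.139,.151),(.426,.139,.12)]: print(proj(c,X).round(1))
E
```

```text
time: 9.18
position: [0.5225, 0.3807, 0.2107]
tool_rot: [3.125, -0.29, -0.006]
ft_force: [-0.2, -0.2, 1.2]
grip_width: 0.495
grip_force: 0.0
time: 9.8
position: [0.4642, 0.2203, 0.233]
tool_rot: [3.127, -0.296, 0.004]
ft_force: [-0.6, 0.4, 0.8]
grip_width: 0.795
grip_force: 0.0
[0.4642091  0.22030189 0.23300551] [ 3.12666204 -0.29576813  0.00446586] 9.8
[ 88.9 173.1]
[113.7 166.6]
[439.1 235. ]
[427.5 222.5]
```

View pics/w4.png

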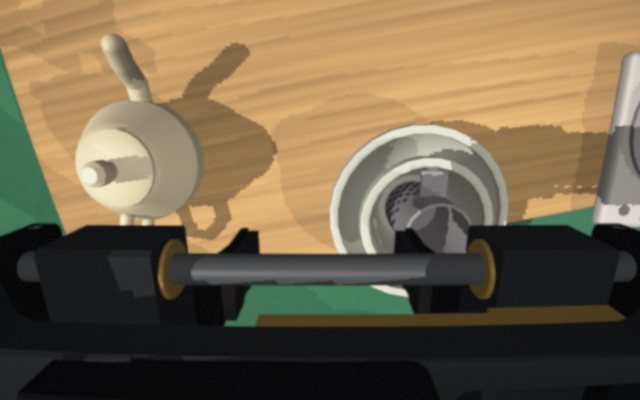

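The lid sits level on the pot, with its knob at (93,174). The infuser mouth is near (440,232), as predicted.

```bash
python3 -m crank '[[0.8,-0.1,-0.2,0,0],[0.8,-0.19,-0.405,0,0],[0.8,-0.19,-0.405,0,0],[0.8,-0.19,-0.405,-0.2,0],[0.8,-0.19,-0.405,-0.3,0]]'
python3 -m crank '[[0.8,0,0,-0.1,0],[0.8,0,0,-0.2,0],[0.8,0,0,-0.22,0],[0.8,0,0,-0.22,0]]'
```

```text
time: 10.48
position: [0.4251, 0.1435, 0.1706]
tool_rot: [-3.128, 0.284, 0.002]
ft_force: [0.8, -1.0, -0.3]
grip_width: 0.797
grip_force: 0.0
time: 10.98
position: [0.4257, 0.1426, 0.128]
tool_rot: [-3.127, 0.287, 0.0]
ft_force: [0.4, -0.6, 0.3]
grip_width: 0.804
grip_force: 0.0
```

```bash
python3 -m crank '[[0.8,0,-0.017,0,0],[0.8,0,-0.017,0,0],[0.5,0,-0.017,0,0],[0.5,0,-0.017,0,0],[0.5,0,-0.017,0,0]]' 20
python3 -m crank '[[0.5,0,0,0.05,0],[0.5,0,0,0.1,0],[0.5,0,0,0.25,0],[0.5,0,0,0.5,0],[0.5,0,0,0.6,0]]'
```

```text
time: 11.6
position: [0.4256, 0.1377, 0.1278]
tool_rot: [-3.128, 0.29, -0.001]
ft_force: [0.2, 0.9, 0.6]
grip_width: 0.633
grip_force: 19.9
time: 12.22
position: [0.4267, 0.1381, 0.2512]
tool_rot: [-3.128, 0.29, -0.008]
ft_force: [0.4, -0.3, -1.2]
grip_width: 0.636
grip_force: 19.9
```

```bash
python3 -m crank '[[0.5,0.2,-0.13,0,0],[0.5,0.4,-0.27,0,0],[0.5,0.6,-0.4,0,0],[0.5,0.7,-0.5,0,0],[0.5,0.7,-0.5,0,0]]'
python3 - <<'E'
from h import *
s=get_state();print(s['position'],s['tool_rot'],s['time'])
c,im=snap('wrist','w5')
print(proj(c,(.655,-.0195,.134)).round(1))
snap('scene','s5')
a=cv2.imread('pics/s5.png')[60:300,180:500]; b=cv2.imread('pics/w5.png')
cv2.imwrite('pics/m5.png',np.vstack([cv2.resize(b,(400,250)),cv2.resize(a,(400,300))]))
E
```

```text
time: 12.85
position: [0.5665, 0.0348, 0.2473]
tool_rot: [-3.127, 0.297, 0.001]
ft_force: [-0.2, 0.1, -0.9]
grip_width: 0.637
grip_force: 19.9
[0.56650675 0.03481785 0.24729077] [-3.12728643e+00  2.96821015e-01  1.42833540e-03] 12.85
[373.8  74.6]
```

View pics/m5.png

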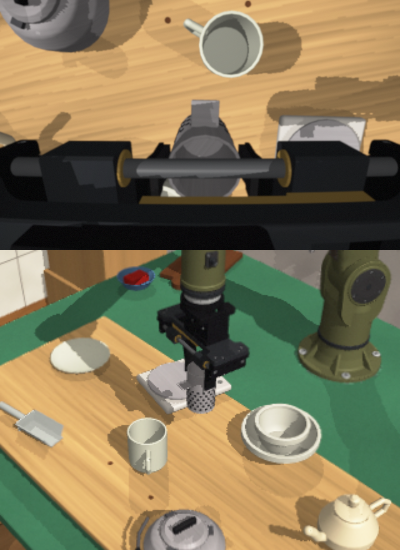

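The infuser hangs in the gripper. The mug rim is centred at wrist pixel (369.6,70), slightly off the predicted (373.8,74.6).

```bash
python3 - <<'E'
from h import *
c=cal('wrist');p=onz(c,369.6,70.2,.134);s=np.array(get_state()['position']);print(p,s,(p-s)/.2)
# near ear centre tip edge of infuser at seen (205,103)*1.6, expected height
z=s[2]-.066+.065; print(onz(c,328,160,z))
E
```

```text
[ 0.65766746 -0.01315665  0.134     ] [0.56506825 0.03806389 0.24777522] [ 0.46299606 -0.25610272 -0.56887608]
[0.61028841 0.02869409 0.24677522]
```

```bash
python3 -m crank '[[0.5,0.23,-0.135,0,0],[0.5,0.46,-0.27,0,0],[0.5,0.46,-0.27,0,0],[0.5,0.46,-0.27,-0.15,0],[0.5,0.46,-0.27,-0.28,0]]'
python3 -m crank '[[0.5,0,0,-0.05,0],[0.5,0,0,-0.1,0],[0.5,0,0,-0.15,0],[0.5,0,0,-0.2,0],[0.5,0,0,-0.2,0]]'
```

```text
time: 13.58
position: [0.6565, -0.0143, 0.1918]
tool_rot: [-3.128, 0.286, -0.001]
ft_force: [0.2, 0.2, -0.5]
grip_width: 0.636
grip_force: 19.9
time: 14.2
position: [0.6569, -0.0165, 0.1506]
tool_rot: [3.128, -0.29, -0.003]
ft_force: [-0.3, -0.7, -0.3]
grip_width: 0.637
grip_force: 19.9
```

```bash
python3 -m crank '[[0.5,0,0,-0.02,0],[0.5,0,0,-0.035,0],[0.5,0,0,-0.05,0],[0.5,0,0,-0.05,0],[0.5,0,0,-0.05,0]]'
python3 -m crank '[[0.5,0,0,-0.005,0],[0.5,0,0,-0.01,0],[0.5,0,0,-0.01,0]]'
```

```text
time: 14.82
position: [0.6575, -0.0164, 0.1417]
tool_rot: [3.128, -0.29, 0.0]
ft_force: [-0.2, -0.3, -0.5]
grip_width: 0.634
grip_force: 19.9
time: 15.2
position: [0.6573, -0.0165, 0.1395]
tool_rot: [3.128, -0.29, -0.0]
ft_force: [-0.1, 0.3, -1.2]
grip_width: 0.636
grip_force: 19.9
```

```bash
python3 - <<'E'
from h import *
s=get_state();print(s['position'],s['ft_force'])
snap('scene','s6')
cv2.imwrite('pics/m6.png',cv2.resize(cv2.imread('pics/s6.png')[120:270,220:380],None,fx=3,fy=3))
E
```

```text
[ 0.65734319 -0.01645447  0.13946339] [-0.09417645  0.33656649 -1.21933708]
```

View pics/m6.png

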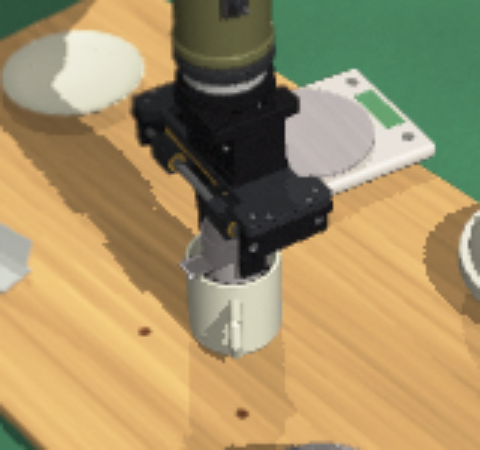

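The infuser is inside the mug, with its ear at about crop pixel (190,267), just above the rim. I'll lower it the last millimetre or so until it touches.

```bash
python3 -m crank '[[0.5,0,0,-0.004,0],[0.5,0,0,-0.007,0],[0.5,0,0,-0.007,0]]'
python3 -m crank '[[0.5,0,0,-0.002,0],[0.5,0,0,-0.004,0],[0.5,0,0,-0.004,0]]'
```

```text
time: 15.62
position: [0.6574, -0.0165, 0.1381]
tool_rot: [3.128, -0.29, -0.0]
ft_force: [-0.9, -0.1, -0.3]
grip_width: 0.636
grip_force: 19.9
time: 16.0
position: [0.6575, -0.0165, 0.1376]
tool_rot: [3.128, -0.29, 0.0]
ft_force: [-1.1, 0.1, -0.1]
grip_width: 0.634
grip_force: 19.9
```

```bash
python3 -m crank '[[0.5,0,0,-0.003,0],[0.5,0,0,-0.005,0],[0.5,0,0,-0.005,0]]'
```

```text
time: 16.38
position: [0.6575, -0.0164, 0.1374]
tool_rot: [3.128, -0.29, 0.001]
ft_force: [-3.3, -0.3, 5.8]
grip_width: 0.633
grip_force: 19.9
```

```bash
python3 -m crank '[[0.7,0,0,0.005,0],[0.85,0,0,0.01,0],[0.85,0,0,0.01,0],[0.85,0,0,0.1,0],[0.85,0,0,0.35,0]]'
python3 -m crank '[[0.85,0,0,0.15,0],[0.85,-0.15,0.1,0.15,0],[0.85,-0.4,0.3,0.15,0],[0.85,-0.6,0.4,0.15,0],[0.6,-0.6,0.4,0.15,0]]'
python3 -m crank '[[0.32,-0.2,0.2,0,0],[0.32,-0.4,0.35,0,0],[0.32,-0.54,0.45,0,0],[0.32,-0.54,0.45,0,0],[0.32,-0.54,0.45,0,0]]'
python3 - <<'E'
from h import *
s=get_state();print(s['position'],s['tool_rot'],s['time'])
c,im=snap('wrist','w7'); snap('scene','s7')
for X in [(.426,.138,.12),(.426,.138,.096)]: print(proj(c,X).round(1))
a=cv2.imread('pics/s7.png')[150:270,230:390]; b=cv2.imread('pics/w7.png')
cv2.imwrite('pics/m7.png',np.vstack([b[:260],cv2.copyMakeBorder(cv2.resize(a,(400,300)),0,0,0,240,0)]))
E
```

```text
time: 17.0
position: [0.6558, -0.0168, 0.2052]
tool_rot: [3.128, -0.29, -0.008]
ft_force: [1.1, -0.5, 0.4]
grip_width: 0.849
grip_force: 0.0
time: 17.62
position: [0.5353, 0.0665, 0.2382]
tool_rot: [3.127, -0.282, 0.003]
ft_force: [0.5, 0.2, 0.1]
grip_width: 0.803
grip_force: 0.0
time: 18.25
position: [0.4308, 0.1528, 0.2373]
tool_rot: [3.128, -0.292, 0.003]
ft_force: [-0.7, -0.7, -0.1]
grip_width: 0.339
grip_force: 0.0
[0.43077199 0.1527866  0.23725893] [ 3.12800524e+00 -2.91699242e-01  2.90307896e-03] 18.25
[344.3 198. ]
[343.  191.7]
```

View pics/m7.png

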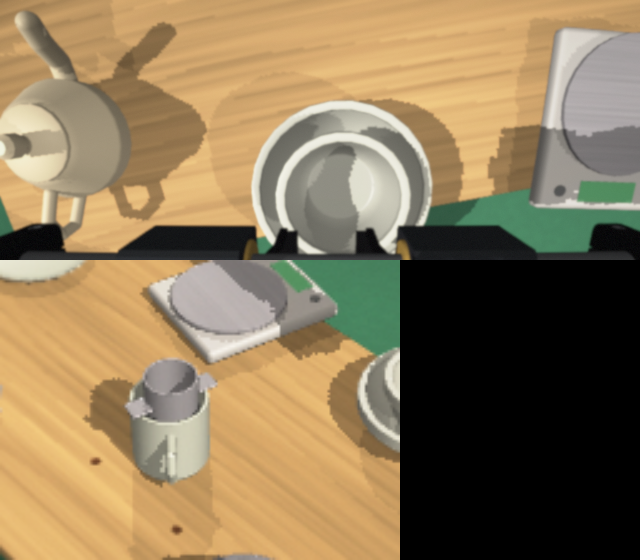

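The infuser hangs level in the mug. The small bowl's rim spans columns 276 to 411 with its top at row 133, so its centre is about (343.5,200), which agrees with the prediction.

```bash
python3 -m crank '[[0.32,0.028,0.19,0,0],[0.32,0.028,0.19,-0.2,0],[0.32,0.028,0.19,-0.4,0],[0.32,0.028,0.19,-0.52,0],[0.32,0.028,0.19,-0.52,0]]' 35
python3 -m crank '[[0.32,0,0,-0.02,0],[0.32,0,0,-0.02,0]]'
```

```text
time: 18.98
position: [0.4342, 0.1905, 0.1306]
tool_rot: [3.128, -0.292, -0.007]
ft_force: [-0.1, -0.8, 0.8]
grip_width: 0.317
grip_force: 0.0
time: 19.23
position: [0.4359, 0.1916, 0.1293]
tool_rot: [-3.128, 0.291, -0.002]
ft_force: [0.6, 1.0, -1.0]
grip_width: 0.322
grip_force: 0.0
```

```bash
python3 -m crank '[[0.32,0,0,-0.06,0],[0.32,0,0,-0.115,0],[0.32,0,0,-0.115,0]]' 35
python3 -m crank '[[0,0,0,0,0],[0,0,0,0,0],[0,0,0,0,0],[0,0,0,0,0]]' 35
python3 -m crank '[[0,0,0,0.04,0],[0,0,0,0.08,0],[0,0,0,0.12,0],[0,0,0,0.15,0],[0,0,0,0.15,0]]'
```

```text
time: 19.6
position: [0.434, 0.1912, 0.1041]
tool_rot: [3.127, -0.29, -0.004]
ft_force: [-0.6, -0.3, -0.1]
grip_width: 0.318
grip_force: 0.0
time: 20.1
position: [0.4356, 0.1915, 0.1058]
tool_rot: [3.128, -0.29, 0.002]
ft_force: [0.9, 0.0, 1.1]
grip_width: 0.104
grip_force: 32.9
time: 20.72
position: [0.4354, 0.1917, 0.136]
tool_rot: [-3.128, 0.29, -0.002]
ft_force: [-0.5, -1.1, -1.7]
grip_width: 0.102
grip_force: 33.1
```

```bash
python3 -m crank '[[0,0,0,0.2,0],[0,0.05,-0.1,0.5,0],[0,0.1,-0.35,0.55,0],[0,0.15,-0.6,0.55,0],[0,0.2,-0.8,0.55,0]]'
python3 -m crank '[[0,0.1,-0.25,0,0],[0,0.2,-0.5,0,0],[0,0.2,-0.75,0,0],[0,0.2,-1,0,0],[0,0.2,-1,0,0]]'
python3 - <<'E'
from h import *
s=get_state();print(s['position'],s['tool_rot'],s['time'],s['grip_width'])
c,im=snap('wrist','w8'); snap('scene','s8')
for X in [(.545,-.404,.063),(.4545,-.1485,.08)]: print(proj(c,X).round(1))
a=cv2.imread('pics/s8.png')[70:190,180:340]; b=cv2.imread('pics/w8.png')
cv2.imwrite('pics/m8.png',np.vstack([b[:280],cv2.copyMakeBorder(cv2.resize(a,(400,300)),0,0,0,240,0)]))
E
```

```text
time: 21.35
position: [0.4751, 0.0292, 0.2454]
tool_rot: [3.127, -0.292, 0.0]
ft_force: [0.9, 0.4, -1.7]
grip_width: 0.098
grip_force: 34.7
time: 21.98
position: [0.5136, -0.1741, 0.2442]
tool_rot: [3.126, -0.304, -0.003]
ft_force: [0.7, -0.0, -0.9]
grip_width: 0.099
grip_force: 34.7
[ 0.51362372 -0.17405291  0.24419698] [ 3.12584963 -0.30353687 -0.00338454] 21.975 0.09929599362766295
[544.5 107.8]
[312.6 243.6]
```

View pics/m8.png

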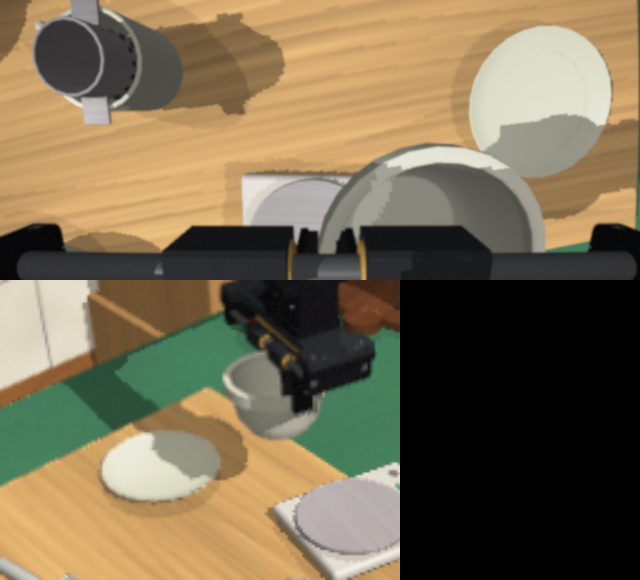

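The small bowl is held. The plate's outline runs from column 470 to 611 and row 26 to 177, so its centre is about (540,101).

```bash
python3 - <<'E'
from h import *
c=cal('wrist'); im=cv2.imread('pics/w8.png')
print(get_state()['position'],onz(c,540.5,101,.063))
# two-view: project bowl rim circle for level pose in the scene view, to compare with crop
cs=cal('scene'); o=np.array([.5135,-.174,.244])+[-.0099,-.0531,.014]
P=np.array([proj(cs,o+.058*np.array([np.cos(a),np.sin(a),0])) for a in np.linspace(0,6.28,24)])
a=cv2.imread('pics/s8.png'); 
a=cv2.resize(a[100:160,250:330],None,fx=8,fy=8)
for p in P: cv2.circle(a,tuple(int(x) for x in (p-[250,100])*8),3,(0,0,255),-1)
cv2.imwrite('pics/m9.png',a)
E
```

```text
[ 0.51473433 -0.16836582  0.24472799] [ 0.555483   -0.39385162  0.063     ]
```

View pics/m9.png

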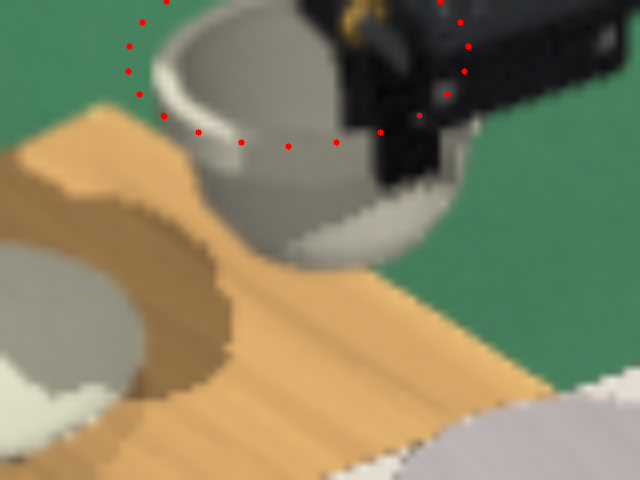

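The projected level rim and the seen rim agree once the arm's leftover motion is allowed for, so the bowl is about level. I'll take one settled, mask-based measurement of the plate.

```bash
python3 - <<'E'
from h import *
print(get_state()['position'])
c,im=snap('wrist','w10'); print(get_state()['position'])
def ell(b,x0,x1,y0,y1):
    h=cv2.cvtColor(b,cv2.COLOR_BGR2HSV); m=cv2.inRange(h,(0,0,60),(180,50,255)); m[:y0]=0;m[y1:]=0;m[:,:x0]=0;m[:,x1:]=0
    k=max(cv2.findContours(m,0,1)[0],key=cv2.contourArea); return cv2.fitEllipse(cv2.convexHull(k))
e=ell(cv2.imread('pics/w10.png'),450,635,5,185); print(e,onz(c,*e[0],.063))
ct=cal('top'); e=ell(cv2.imread('pics/top0.png'),435,508,190,268); print(e,onz(ct,*e[0],.063))
ca=cal('scene'); e=ell(cv2.imread('pics/scene0.png'),210,280,125,165); print(e,onz(ca,*e[0],.063))
E
```

```text
[ 0.51473433 -0.16836582  0.24472799]
[ 0.51501871 -0.16724046  0.24497816]
((532.7560424804688, 114.02932739257812), (138.6829376220703, 194.70213317871094), 44.814998626708984) [ 0.54399404 -0.38522122  0.063     ]
((472.4297790527344, 228.3822784423828), (53.16932678222656, 57.1276741027832), 132.76222229003906) [ 0.54698337 -0.4020997   0.063     ]
((243.50628662109375, 143.87200927734375), (27.460098266601562, 46.825382232666016), 83.57096862792969) [ 0.54729365 -0.40061224  0.063     ]
```

```bash
python3 -m crank '[[0,0.05,-0.25,0,0],[0,0.1,-0.5,0,0],[0,0.21,-0.75,0,0],[0,0.21,-0.9,0,0],[0,0.21,-0.9,0,0]]'
python3 -m crank '[[0,0,0,-0.15,0],[0,0,0,-0.35,0],[0,0,0,-0.5,0],[0,0,0,-0.58,0],[0,0,0,-0.58,0]]'
python3 -m crank '[[0,0,0,-0.03,0],[0,0,0,-0.05,0],[0,0,0,-0.05,0],[0,0,0,-0.05,0]]'
```

```text
time: 22.75
position: [0.5566, -0.35, 0.2444]
tool_rot: [-3.128, 0.294, 0.002]
ft_force: [-0.1, -0.3, -0.8]
grip_width: 0.102
grip_force: 34.7
time: 23.38
position: [0.5571, -0.3466, 0.1288]
tool_rot: [-3.127, 0.287, 0.002]
ft_force: [-0.5, -0.2, -0.8]
grip_width: 0.098
grip_force: 34.8
time: 23.88
position: [0.5572, -0.3486, 0.1198]
tool_rot: [3.128, -0.29, 0.001]
ft_force: [0.2, 0.6, -1.2]
grip_width: 0.099
grip_force: 34.7
```

```bash
python3 -m crank '[[0,0,0,-0.02,0],[0,0,0,-0.03,0],[0,0,0,-0.04,0],[0,0,0,-0.04,0]]'
python3 -m crank '[[0,0,0,-0.005,0],[0,0,0,-0.01,0],[0,0,0,-0.01,0]]'
python3 -m crank '[[0,0,0,-0.005,0],[0,0,0,-0.01,0],[0,0,0,-0.01,0]]'
```

```text
time: 24.38
position: [0.5569, -0.3484, 0.1111]
tool_rot: [-3.128, 0.29, 0.001]
ft_force: [-1.1, 0.0, -0.9]
grip_width: 0.101
grip_force: 34.8
time: 24.75
position: [0.5574, -0.3482, 0.1097]
tool_rot: [-3.128, 0.29, -0.001]
ft_force: [0.9, 0.8, 0.2]
grip_width: 0.102
grip_force: 35.0
time: 25.12
position: [0.5577, -0.3478, 0.1079]
tool_rot: [-3.128, 0.289, -0.002]
ft_force: [0.4, 2.8, 3.4]
grip_width: 0.096
grip_force: 35.7
```

```bash
python3 -m crank '[[0,0,0,-0.003,0],[0,0,0,-0.006,0],[0,0,0,-0.006,0]]'
python3 -m crank '[[0,0,0,-0.003,0],[0,0,0,-0.005,0],[0,0,0,-0.005,0]]' 20
```

```text
time: 25.5
position: [0.5578, -0.348, 0.1067]
tool_rot: [-3.128, 0.289, -0.002]
ft_force: [2.4, 4.7, 5.7]
grip_width: 0.099
grip_force: 36.2
time: 25.88
position: [0.5574, -0.3483, 0.1058]
tool_rot: [3.128, -0.29, 0.001]
ft_force: [0.9, 3.8, 6.8]
grip_width: 0.106
grip_force: 21.8
```

```bash
python3 -m crank '[[0.2,0,0,0,0],[0.32,0,0,0,0],[0.32,0,0,0,0],[0.32,0,0,0.2,0],[0.32,0,0,0.5,0]]' 35
python3 -m crank '[[0.32,0,0.1,0.15,0],[0.32,-0.05,0.35,0.15,0],[0.32,-0.1,0.6,0.15,0],[0.32,-0.15,0.85,0.15,0],[0.32,-0.2,1,0.15,0]]'
python3 -m crank '[[0.32,-0.1,0.3,0,0],[0.32,-0.2,0.6,0,0],[0.32,-0.3,0.9,0,0],[0.32,-0.4,1,0,0],[0.32,-0.4,1,0,0]]'
python3 - <<'E'
from h import *
snap('top','t11')
b=cv2.imread('pics/t11.png'); cv2.imwrite('pics/m11.png',cv2.resize(b[190:320,100:520],None,fx=1.9,fy=1.9,interpolation=cv2.INTER_CUBIC))
E
python3 -m crank '[[0.32,0,0.3,0,0],[0.32,0,0.6,0,0],[0.32,0,0.6,0,0],[0.32,0,0.6,0,0]]'
python3 - <<'E'
from h import *
s=get_state();print(s['position'],s['tool_rot'],s['time'])
c,im=snap('wrist','w11'); 
for X in [(.426,.138,.096)]: print(proj(c,X).round(1))
h=cv2.cvtColor(im,cv2.COLOR_RGB2HSV); m=cv2.inRange(h,(0,0,70),(180,60,255)); m[225:]=0
ks=sorted(cv2.findContours(m,0,1)[0],key=cv2.contourArea)[-4:]
for k in ks: print(cv2.boundingRect(k),cv2.contourArea(k))
E
```

```text
time: 26.5
position: [0.5551, -0.3483, 0.2034]
tool_rot: [-3.126, 0.291, 0.008]
ft_force: [0.3, -0.7, -0.3]
grip_width: 0.316
grip_force: 0.0
time: 27.12
position: [0.5165, -0.1458, 0.2351]
tool_rot: [3.128, -0.286, -0.0]
ft_force: [0.5, -0.0, -0.7]
grip_width: 0.32
grip_force: 0.0
time: 27.75
position: [0.4359, 0.0531, 0.2353]
tool_rot: [3.127, -0.284, 0.001]
ft_force: [0.3, -1.1, -0.3]
grip_width: 0.319
grip_force: 0.0
time: 28.3
position: [0.4378, 0.1698, 0.2348]
tool_rot: [3.127, -0.293, -0.001]
ft_force: [0.5, -0.4, -0.8]
grip_width: 0.318
grip_force: 0.0
[0.43781499 0.16984461 0.2348489 ] [ 3.12742563e+00 -2.92987487e-01 -1.01324953e-03] 28.3
[362.7 195.9]
(23, 149, 53, 38) 1002.5
(15, 110, 72, 47) 1568.5
(545, 31, 95, 183) 13210.5
(270, 104, 182, 121) 18077.0
```

View pics/m11.png

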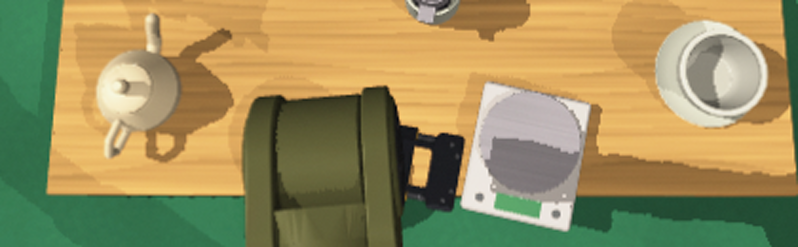

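View pics/w11.png

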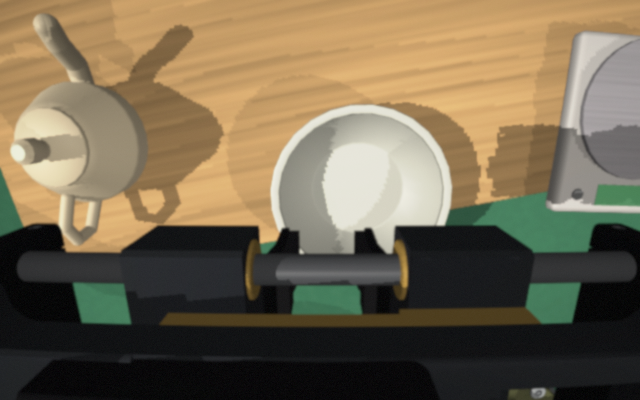

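The small bowl stands upright on the plate, with its rim centred at top pixel (480.5,230.3). The large bowl's rim spans columns 270 to 452 with its top at row 104 in the wrist view. That makes 14 pictures viewed, so I work from numbers from here on.

```bash
python3 - <<'E'
from h import *
ct=cal('top'); p=onz(ct,480.5,230.3,.12); print('small',p)
c=cal('wrist'); print(get_state()['position'])
A=np.linspace(0,6.283,73)
P=np.array([proj(c,(.426+.084*np.cos(a),.138+.084*np.sin(a),.096)) for a in A]); print(P.min(0),P.max(0))
# large bowl by rays: left/right extremes+top
b=cv2.imread('pics/w11.png'); h=cv2.cvtColor(b,cv2.COLOR_BGR2HSV); m=cv2.inRange(h,(0,0,70),(180,60,255)); m[225:]=0
k=[k for k in cv2.findContours(m,0,1)[0] if cv2.boundingRect(k)[0] in range(260,285) and cv2.contourArea(k)>5000][0][:,0]
k=k[(k[:,1]<195)]
W=np.array([onz(c,u,v,.096)[:2] for u,v in k]); 
W=W.astype(float)
s=np.linalg.lstsq(np.c_[2*W,np.ones(len(W))],(W**2).sum(1),rcond=None)[0]; print('large c',s[:2],'r',np.sqrt(s[2]+s[:2]@s[:2]))
# pan from top0 
im=cv2.imread('pics/top0.png'); 
for n,u,v in(('pan',379,264.7),): print(onz(ct,u,v,.08))
E
```

```text
small [ 0.53629689 -0.39960428  0.12      ]
[0.43781275 0.16931025 0.2348199 ]
[270.34023319 100.84874069] [453.34028813 279.14736916]
large c [0.42447695 0.13920534] r 0.08288622515122467
[ 0.45194252 -0.14981608  0.08      ]
```

```bash
python3 -m crank '[[0.32,0.01,0.24,0,0],[0.32,0.01,0.24,-0.2,0],[0.32,0.01,0.24,-0.4,0],[0.32,0.01,0.24,-0.6,0],[0.32,0.01,0.24,-0.65,0]]' 40
python3 -m crank '[[0.32,0,0,-0.06,0],[0.32,0,0,-0.11,0],[0.32,0,0,-0.11,0]]' 40
```

```text
time: 28.98
position: [0.438, 0.2167, 0.1027]
tool_rot: [3.125, -0.295, -0.007]
ft_force: [-1.1, 0.3, 1.1]
grip_width: 0.317
grip_force: 0.0
time: 29.35
position: [0.4391, 0.2194, 0.0832]
tool_rot: [3.128, -0.29, -0.0]
ft_force: [0.0, 0.5, 0.3]
grip_width: 0.323
grip_force: 0.0
```

```bash
python3 -m crank '[[0.32,0,0,-0.008,0],[0,0,0,-0.008,0],[0,0,0,-0.008,0],[0,0,0,-0.008,0],[0,0,0,-0.008,0]]' 45
python3 -m crank '[[0,0,0,0.04,0],[0,0,0,0.08,0],[0,0,0,0.12,0],[0,0,0,0.15,0],[0,0,0,0.15,0]]'
python3 -m crank '[[0,0,0,0.2,0],[0,0,0,0.45,0],[0,0,-0.1,0.55,0],[0,0,-0.1,0.55,0],[0,0,-0.1,0.55,0]]'
python3 - <<'E'
from h import *
print(get_state()['position'])
c,im=snap('wrist','w12'); print(get_state()['position'])
h=cv2.cvtColor(im,cv2.COLOR_RGB2HSV); print(h[110,600],h[60,610],h[25,600])
cv2.imwrite('pics/mask.png',0*im)
g=get_state(); print(proj(c,(.4545,-.148,.08)), h[:200:12,600].tolist())
E
```

```text
time: 29.98
position: [0.4398, 0.2192, 0.0821]
tool_rot: [3.128, -0.29, 0.002]
ft_force: [1.3, -1.8, 3.4]
grip_width: 0.133
grip_force: 42.5
time: 30.6
position: [0.4393, 0.2197, 0.1121]
tool_rot: [-3.128, 0.29, -0.001]
ft_force: [-0.3, -0.0, -1.3]
grip_width: 0.121
grip_force: 41.7
time: 31.22
position: [0.4383, 0.1997, 0.2204]
tool_rot: [3.128, -0.29, -0.003]
ft_force: [-0.5, 0.7, -2.6]
grip_width: 0.114
grip_force: 43.6
[0.4382636  0.19974964 0.22039891]
[0.43805516 0.19995013 0.22019797]
[16 65 90] [ 16  22 126] [ 16 122 175]
[690.22124673 106.70937778] [[17, 121, 187], [17, 122, 202], [17, 122, 174], [17, 123, 182], [17, 122, 182], [17, 123, 184], [17, 122, 182], [17, 122, 198], [17, 120, 191], [16, 74, 96], [15, 20, 77], [24, 16, 80], [18, 15, 87], [17, 18, 101], [17, 15, 116], [18, 19, 135], [20, 16, 148]]
```

```bash
python3 - <<'E'
from h import *
def fit(W):
    W=np.asarray(W,float); s=np.linalg.lstsq(np.c_[2*W,np.ones(len(W))],(W**2).sum(1),rcond=None)[0]; return s[:2].round(4),np.sqrt(s[2]+s[:2]@s[:2]).round(4)
def pan(f,n,u,v):
    c=cal(n); b=cv2.imread(f); ref=b[v,u].astype(int)
    m=(np.abs(b.astype(int)-ref).max(2)<16).astype(np.uint8); m=cv2.morphologyEx(m,cv2.MORPH_OPEN,np.ones((3,3)))
    _,lab=cv2.connectedComponents(m); k=max(cv2.findContours((lab==lab[v,u]).astype(np.uint8),0,1)[0],key=cv2.contourArea)
    h=cv2.convexHull(k); e=cv2.fitEllipse(h); print(n,ref,e,fit([onz(c,*p,.08)[:2] for p in h[:,0]]))
pan('pics/top0.png','top',379,264); pan('pics/scene0.png','scene',321,165)
# plate and small bowl rim in t11 and pixel probe
ct=cal('top')
b=cv2.imread('pics/t11.png'); h=cv2.cvtColor(b,cv2.COLOR_BGR2HSV); m=cv2.inRange(h,(0,0,60),(180,60,255)); m[:190]=0;m[270:]=0;m[:,:435]=0;m[:,512:]=0
k=max(cv2.findContours(m,0,1)[0],key=cv2.contourArea)[:,0]; print(k.min(0),k.max(0),len(k))
L=[p for p in k if p[0]<462]; print('plate',fit([onz(ct,*p,.062)[:2] for p in L])); R=[p for p in k if p[0]>484]; print('rim',fit([onz(ct,*p,.12)[:2] for p in R]))
E
```

```text
top [174 173 183] ((378.32171630859375, 264.6029052734375), (51.99559783935547, 53.59809494018555), 135.886962890625) (array([ 0.453 , -0.1481]), np.float64(0.0671))
scene [173 175 184] ((321.386474609375, 163.5459747314453), (28.78183364868164, 45.77850341796875), 90.31329345703125) (array([ 0.4502, -0.1481]), np.float64(0.0671))
[445 201] [503 256] 157
plate (array([ 0.5481, -0.4017]), np.float64(0.0718))
rim (array([ 0.5424, -0.3955]), np.float64(0.0604))
```

```bash
python3 -m crank '[[0,0.02,-0.2,0,0],[0,0.05,-0.4,0,0],[0,0.08,-0.6,0,0],[0,0.1,-0.8,0,0],[0,0.1,-0.8,0,0]]'
python3 -m crank '[[0,0.02,-0.2,0,0],[0,0.05,-0.4,0,0],[0,0.05,-0.54,0,0],[0,0.05,-0.54,0,0],[0,0.05,-0.54,0,0]]'
python3 -m crank '[[0,0,0,-0.1,0],[0,0,0,-0.2,0],[0,0,0,-0.3,0],[0,0,0,-0.42,0],[0,0,0,-0.42,0]]'
```

```text
time: 31.9
position: [0.4585, 0.0366, 0.2199]
tool_rot: [3.127, -0.298, -0.005]
ft_force: [0.0, 0.2, -1.7]
grip_width: 0.111
grip_force: 43.6
time: 32.52
position: [0.4689, -0.0663, 0.2208]
tool_rot: [-3.127, 0.286, 0.002]
ft_force: [-0.1, 0.8, -1.3]
grip_width: 0.112
grip_force: 43.6
time: 33.15
position: [0.4679, -0.0665, 0.1362]
tool_rot: [-3.128, 0.285, 0.005]
ft_force: [0.2, -0.4, 0.1]
grip_width: 0.112
grip_force: 43.8
```

```bash
python3 -m crank '[[0,0,-0.01,-0.03,0],[0,0,-0.01,-0.06,0],[0,0,-0.01,-0.08,0],[0,0,-0.01,-0.08,0]]'
python3 -m crank '[[0,0,0,-0.005,0],[0,0,0,-0.01,0],[0,0,0,-0.015,0],[0,0,0,-0.015,0]]'
```

```text
time: 33.65
position: [0.4696, -0.0699, 0.122]
tool_rot: [-3.128, 0.289, -0.002]
ft_force: [0.8, 4.0, 4.5]
grip_width: 0.114
grip_force: 48.6
time: 34.15
position: [0.4692, -0.0704, 0.1187]
tool_rot: [3.128, -0.29, 0.001]
ft_force: [0.4, 3.9, 5.0]
grip_width: 0.119
grip_force: 49.8
```

```bash
python3 -m crank '[[0,0,0,-0.005,0],[0,0,0,-0.01,0],[0,0,0,-0.015,0],[0,0,0,-0.015,0]]' 30
python3 -m crank '[[0,0,0,-0.005,0],[0,0,0,-0.01,0],[0,0,0,-0.01,0],[0,0,0,-0.01,0]]' 25
```

```text
time: 34.65
position: [0.4694, -0.0703, 0.1159]
tool_rot: [-3.128, 0.29, -0.001]
ft_force: [1.0, 3.5, 5.1]
grip_width: 0.119
grip_force: 34.1
time: 35.15
position: [0.4703, -0.0697, 0.1146]
tool_rot: [-3.128, 0.289, -0.004]
ft_force: [0.9, 5.4, 7.5]
grip_width: 0.125
grip_force: 30.4
```

```bash
python3 -m crank '[[0,0,0,-0.004,0],[0,0,0,-0.008,0],[0,0,0,-0.008,0],[0,0,0,-0.008,0]]' 15
python3 -m crank '[[0,0,0,-0.003,0],[0,0,0,-0.005,0],[0,0,0,-0.005,0]]' 8
```

```text
time: 35.65
position: [0.4711, -0.0692, 0.1135]
tool_rot: [-3.127, 0.289, -0.006]
ft_force: [2.8, 4.8, 9.3]
grip_width: 0.131
grip_force: 20.2
time: 36.02
position: [0.4713, -0.069, 0.1129]
tool_rot: [-3.127, 0.289, -0.007]
ft_force: [1.5, 6.6, 12.7]
grip_width: 0.132
grip_force: 10.8
```

```bash
python3 -m crank '[[0.2,0,0,0.003,0],[0.32,0,0,0.005,0],[0.32,0,0,0.005,0],[0.32,0,0,0.005,0],[0.32,0,0,0.1,0]]'
python3 -m crank '[[0.32,0,0,0.2,0],[0.32,0,0,0.45,0],[0.32,0.05,0.2,0.6,0],[0.32,0.1,0.45,0.6,0],[0.32,0.1,0.5,0.6,0]]'
python3 -m crank '[[0.32,0,0.2,0,0],[0.32,0,0.5,0,0],[0.32,0,0.5,0,0]]'
python3 - <<'E'
from h import *
snap('top','t13'); snap('scene','s13'); print(get_state()['position'])
def fit(W):
    W=np.asarray(W,float); s=np.linalg.lstsq(np.c_[2*W,np.ones(len(W))],(W**2).sum(1),rcond=None)[0]; return s[:2].round(4),np.sqrt(s[2]+s[:2]@s[:2]).round(4)
for n,f,boxes in(('top','t13',dict(large=((378,266),45),small=((480,230),45))),('scene','s13',dict(large=((322,155),40),small=((244,135),40)))):
    c=cal(n); b=cv2.imread(f'pics/{f}.png'); g=cv2.cvtColor(b,cv2.COLOR_BGR2GRAY).astype(float)
    g=cv2.GaussianBlur(g,(3,3),0)
    for o,z,r,x in(('large',.126,.084,(.453,-.148)),('small',.12,.058,(.545,-.401))):
        # for each bearing, strongest dark->bright inward edge across the outer rim radius
        ctr=np.array(x)
        for it in range(6):
            W=[]
            for a in np.linspace(0,2*np.pi,90,endpoint=False):
                rr=np.arange(r-.012,r+.012,.0005); d=np.array([np.cos(a),np.sin(a)])
                P=np.array([proj(c,(*(ctr+d*q),z)) for q in rr],np.float32)
                s=cv2.remap(g.astype(np.float32),P[:,0].reshape(1,-1),P[:,1].reshape(1,-1),1)[0]
                e=-(s[6:]-s[:-6]); i=e.argmax()
                if e[i]>20: W.append(ctr+d*(rr[i+3]))
            W=np.array(W)
            for _ in range(3):
                cc,R=fit(W); res=np.abs(np.linalg.norm(W-cc,axis=1)-R); 
                if (res<.004).sum()>12: W=W[res<.004]
            ctr=cc
        print(n,o,cc,R,len(W))
E
```

```text
time: 36.65
position: [0.4675, -0.0704, 0.1297]
tool_rot: [-3.128, 0.29, 0.006]
ft_force: [0.3, -0.7, 0.2]
grip_width: 0.321
grip_force: 0.0
time: 37.28
position: [0.4892, 0.0335, 0.2515]
tool_rot: [-3.128, 0.281, -0.001]
ft_force: [-0.5, -0.1, 0.7]
grip_width: 0.319
grip_force: 0.0
time: 37.65
position: [0.4878, 0.1342, 0.2508]
tool_rot: [-3.128, 0.277, 0.001]
ft_force: [0.4, -0.1, 0.7]
grip_width: 0.319
grip_force: 0.0
[0.4887832  0.12879958 0.25042795]
top large [ 0.4462 -0.1439] 0.0834 63
top small [ 0.5438 -0.4004] 0.0575 68
scene large [ 0.4439 -0.1432] 0.0837 57
scene small [ 0.5407 -0.3999] 0.0585 67
```

Both bowls fit level circles at the right radii. Compared in the same cameras, the small bowl is about 5 mm off the plate's middle and the large bowl about 8 mm off the pan's. I'll regrip the large bowl lightly and slide it.

```bash
cat > m.py <<'E'
from h import *
def fit(W):
    W=np.asarray(W,float); s=np.linalg.lstsq(np.c_[2*W,np.ones(len(W))],(W**2).sum(1),rcond=None)[0]; return s[:2].round(4),np.sqrt(s[2]+s[:2]@s[:2]).round(4)
def rim(n,f,z,r,x):
    c=cal(n); g=cv2.GaussianBlur(cv2.cvtColor(cv2.imread(f'pics/{f}.png'),cv2.COLOR_BGR2GRAY),(3,3),0).astype(np.float32); ctr=np.array(x)
    for it in range(6):
        W=[]
        for a in np.linspace(0,2*np.pi,90,endpoint=False):
            rr=np.arange(r-.012,r+.012,.0005); d=np.array([np.cos(a),np.sin(a)])
            P=np.array([proj(c,(*(ctr+d*q),z)) for q in rr],np.float32)
            s=cv2.remap(g,P[:,0].reshape(1,-1),P[:,1].reshape(1,-1),1)[0]; e=s[:-6]-s[6:]; i=e.argmax()
            if e[i]>20: W.append(ctr+d*rr[i+3])
        W=np.array(W)
        for _ in range(3):
            cc,R=fit(W); res=np.abs(np.linalg.norm(W-cc,axis=1)-R)
            if (res<.004).sum()>12: W=W[res<.004]
        ctr=cc
    return cc,R,len(W)
E
python3 -m crank '[[0.32,-0.02,-0.3,0,0],[0.32,-0.06,-0.6,0,0],[0.32,-0.118,-0.975,0,0],[0.32,-0.118,-0.975,0,0],[0.32,-0.118,-0.975,-0.2,0]]' 15
python3 -m crank '[[0.32,0,0,-0.1,0],[0.32,0,0,-0.3,0],[0.32,0,0,-0.3,0],[0.32,0,0,-0.3,0]]'
python3 - <<'E'
from m import *
print(get_state()['position']); snap('scene','s14'); print(rim('scene','s14',.126,.084,(.445,-.143)))
E
```

```text
time: 38.38
position: [0.467, -0.0691, 0.2129]
tool_rot: [3.126, -0.3, 0.009]
ft_force: [1.2, 0.8, -1.0]
grip_width: 0.318
grip_force: 0.0
time: 38.88
position: [0.466, -0.0658, 0.1521]
tool_rot: [3.128, -0.291, 0.002]
ft_force: [-0.4, -0.2, 0.8]
grip_width: 0.318
grip_force: 0.0
[ 0.46601695 -0.06584387  0.15212545]
(array([ 0.4495, -0.1298]), np.float64(0.0863), 22)
```

```bash
python3 -m crank '[[0.32,0,0,-0.1,0],[0.32,0,0,-0.19,0],[0.32,0,0,-0.19,0]]'
python3 -m crank '[[0,0,0,0,0],[0,0,0,0,0],[0,0,0,0,0],[0,0,0,0,0]]' 12
python3 - <<'E'
from m import *
print(get_state()['position']); snap('scene','s15'); snap('top','t15')
for r0 in((.445,-.143),(.448,-.146)): print(rim('scene','s15',.126,.084,r0),rim('top','t15',.126,.084,r0))
E
```

```text
time: 39.3
position: [0.4654, -0.0655, 0.1134]
tool_rot: [3.128, -0.29, -0.0]
ft_force: [-0.1, -0.0, 1.4]
grip_width: 0.321
grip_force: 0.0
time: 39.8
position: [0.4664, -0.0658, 0.1139]
tool_rot: [3.128, -0.29, 0.003]
ft_force: [0.4, -0.3, 2.8]
grip_width: 0.127
grip_force: 11.5
[ 0.46638564 -0.0657601   0.11388011]
(array([ 0.4447, -0.1391]), np.float64(0.0838), 27) (array([ 0.4468, -0.1445]), np.float64(0.0808), 35)
(array([ 0.4469, -0.1405]), np.float64(0.0813), 26) (array([ 0.4464, -0.145 ]), np.float64(0.0804), 34)
```

```bash
python3 -m crank '[[0,0.008,-0.005,0,0],[0,0.016,-0.011,0,0],[0,0.025,-0.017,0,0],[0,0.033,-0.0225,0,0],[0,0.033,-0.0225,0,0]]'
python3 -m crank '[[0.2,0,0,0,0],[0.32,0,0,0,0],[0.32,0,0,0,0],[0.32,0,0,0.1,0],[0.32,0,0,0.3,0]]'
python3 -m crank '[[0.32,0,0,0.2,0],[0.32,0,0.2,0.4,0],[0.32,0.05,0.45,0.4,0],[0.32,0.1,0.75,0.4,0],[0.32,0.1,1,0.4,0]]'
python3 - <<'E'
from m import *
print(get_state()['position']); snap('scene','s16'); snap('top','t16')
print(rim('scene','s16',.126,.084,(.45,-.147)),rim('top','t16',.126,.084,(.45,-.147)))
print(rim('scene','s16',.12,.058,(.543,-.4)),rim('top','t16',.12,.058,(.543,-.4)))
E
```

```text
time: 40.52
position: [0.4707, -0.0675, 0.113]
tool_rot: [-3.125, 0.289, 0.006]
ft_force: [-3.7, 4.0, 8.4]
grip_width: 0.131
grip_force: 13.1
time: 41.15
position: [0.4704, -0.0699, 0.172]
tool_rot: [-3.127, 0.29, 0.007]
ft_force: [0.3, -0.6, 1.1]
grip_width: 0.317
grip_force: 0.0
time: 41.78
position: [0.4922, 0.1322, 0.2531]
tool_rot: [-3.128, 0.29, -0.001]
ft_force: [0.6, -0.6, 0.6]
grip_width: 0.315
grip_force: 0.0
[0.49217206 0.13218482 0.25307173]
(array([ 0.4442, -0.1424]), np.float64(0.0839), 56) (array([ 0.4466, -0.1429]), np.float64(0.0832), 62)
(array([ 0.5406, -0.3999]), np.float64(0.0585), 67) (array([ 0.544 , -0.4003]), np.float64(0.0575), 68)
```

The slide didn't take, because the bowl was pressed down and stuck. I'll repeat it with the gripped side lifted a few millimetres.

```bash
python3 -m crank '[[0.32,-0.03,-0.3,0,0],[0.32,-0.07,-0.6,0,0],[0.32,-0.131,-0.99,0,0],[0.32,-0.131,-0.99,0,0],[0.32,-0.131,-0.99,-0.2,0]]' 45
python3 -m crank '[[0.32,0,0,-0.2,0],[0.32,0,0,-0.4,0],[0.32,0,0,-0.49,0],[0.32,0,0,-0.49,0],[0.32,0,0,-0.49,0]]'
python3 -m crank '[[0,0,0,0,0],[0,0,0,0,0],[0,0,0,0,0],[0,0,0,0,0]]' 45
```

```text
time: 42.5
position: [0.4677, -0.0705, 0.2149]
tool_rot: [3.126, -0.297, 0.009]
ft_force: [0.3, 0.5, -0.2]
grip_width: 0.323
grip_force: 0.0
time: 43.12
position: [0.4666, -0.0678, 0.1159]
tool_rot: [3.128, -0.29, 0.002]
ft_force: [0.5, 0.2, 0.2]
grip_width: 0.321
grip_force: 0.0
time: 43.62
position: [0.466, -0.0678, 0.1156]
tool_rot: [3.128, -0.29, 0.0]
ft_force: [-1.9, 1.4, 4.3]
grip_width: 0.105
grip_force: 42.4
```

```bash
python3 -m crank '[[0,0,0,0.03,0],[0,0,0,0.06,0],[0,0.015,-0.01,0.06,0],[0,0.03,-0.02,0.06,0],[0,0.04,-0.03,0.06,0]]'
python3 -m crank '[[0,0,0,-0.015,0],[0,0,0,-0.03,0],[0,0,0,-0.045,0],[0,0,0,-0.045,0]]' 25
python3 -m crank '[[0,0,0,-0.005,0],[0,0,0,-0.01,0],[0,0,0,-0.015,0],[0,0,0,-0.015,0]]' 10
```

```text
time: 44.25
position: [0.4739, -0.0739, 0.1268]
tool_rot: [-3.128, 0.29, 0.001]
ft_force: [-0.4, 0.9, -0.0]
grip_width: 0.095
grip_force: 42.6
time: 44.75
position: [0.474, -0.0735, 0.1181]
tool_rot: [-3.128, 0.289, -0.0]
ft_force: [-0.8, 2.5, 3.1]
grip_width: 0.111
grip_force: 28.7
time: 45.25
position: [0.4746, -0.0735, 0.1162]
tool_rot: [-3.128, 0.29, -0.002]
ft_force: [-1.3, 2.8, 9.4]
grip_width: 0.113
grip_force: 12.7
```

```bash
python3 -m crank '[[0,0,0,0,0],[0.05,0,0,0,0],[0.3,0,0,0,0],[0.32,0,0,0,0],[0.32,0,0,0.1,0]]' 4
python3 -m crank '[[0.32,0,0,0.2,0],[0.32,0,0,0.45,0],[0.32,0.05,0.25,0.5,0],[0.32,0.1,0.55,0.5,0],[0.32,0.1,0.85,0.5,0]]'
python3 - <<'E'
from m import *
print(get_state()['position']); snap('scene','s17'); snap('top','t17')
print(rim('scene','s17',.126,.084,(.45,-.147)),rim('top','t17',.126,.084,(.45,-.147)))
a,b=cv2.imread('pics/s0.png') if 0 else cv2.imread('pics/scene0.png'),cv2.imread('pics/s17.png')
# did the scales move? compare the housing's display mask centre (green) in top
for f in('top0','t17'):
    h=cv2.cvtColor(cv2.imread(f'pics/{f}.png'),cv2.COLOR_BGR2HSV); m=cv2.inRange(h,(60,60,110),(80,255,255)); m[:285]=0;m[310:]=0;m[:,:352]=0;m[:,398:]=0
    M=cv2.moments(m,True); print(f,M['m00'],M['m10']/max(M['m00'],1),M['m01']/max(M['m00'],1))
E
```

```text
time: 45.88
position: [0.472, -0.0743, 0.1334]
tool_rot: [-3.128, 0.291, 0.007]
ft_force: [0.7, -0.6, 0.2]
grip_width: 0.302
grip_force: 0.0
time: 46.5
position: [0.4942, 0.0969, 0.2349]
tool_rot: [3.128, -0.293, 0.001]
ft_force: [0.2, 0.1, -0.7]
grip_width: 0.322
grip_force: 0.0
[0.49420335 0.09688436 0.23490522]
(array([ 0.4549, -0.1499]), np.float64(0.084), 54) (array([ 0.4575, -0.1506]), np.float64(0.083), 69)
top0 337.0 368.379821958457 301.620178041543
t17 298.0 367.59395973154363 302.4127516778523
```

```bash
python3 - <<'E'
import cv2,numpy as np
r=cv2.imread('pics/top0.png',0)
def mv(f,ref,x0,x1,y0,y1):
    b=cv2.imread(f'pics/{f}.png',0); res=cv2.matchTemplate(cv2.resize(b[y0-5:y1+5,x0-5:x1+5],None,fx=8,fy=8,interpolation=2),cv2.resize(ref[y0:y1,x0:x1],None,fx=8,fy=8,interpolation=2),5)
    _,v,_,p=cv2.minMaxLoc(res); return round(v,3),(p[0]/8-5,p[1]/8-5)
for f in('t11','t13','t16','t17'): print(f,'scaleslow',mv(f,r,342,412,303,312),'mug',mv(f,r,305,330,160,180),'pot',mv(f,r,150,200,198,225),'plateleft',mv(f,r,440,462,205,255),'scoop',mv(f,r,388,460,130,160))
E
```

```text
t11 scaleslow (0.999, (0.0, 0.0)) mug (0.864, (0.0, 0.125)) pot (0.922, (0.0, 0.125)) plateleft (0.69, (-0.25, 0.125)) scoop (0.999, (0.0, 0.0))
t13 scaleslow (0.998, (0.0, 0.0)) mug (0.862, (0.0, 0.125)) pot (0.261, (-0.5, -5.0)) plateleft (0.706, (-0.25, 0.125)) scoop (0.998, (0.0, 0.0))
t16 scaleslow (0.998, (0.0, 0.0)) mug (0.862, (0.0, 0.125)) pot (0.185, (-5.0, -5.0)) plateleft (0.707, (-0.25, 0.125)) scoop (0.998, (0.0, 0.0))
t17 scaleslow (0.999, (0.0, 0.0)) mug (0.862, (0.0, 0.125)) pot (0.564, (0.5, -0.125)) plateleft (0.702, (-0.25, 0.125)) scoop (0.999, (0.0, 0.0))
```

```bash
python3 -m crank '[[0.32,0,-0.05,0.3,0],[0.32,0,-0.05,0.3,0],[0.32,0,-0.05,0.3,0]]'; python3 -c "from bench import close_job;print(close_job())"
```

```text
time: 46.98
position: [0.4937, 0.0852, 0.2945]
tool_rot: [3.127, -0.292, -0.001]
ft_force: [-0.1, -0.6, 0.4]
grip_width: 0.315
grip_force: 0.0
the job is handed in; nothing more can be done
None
```

The job is handed in at about 47 s: the lid is seated on the teapot, the infuser hangs level in the mug, and the small bowl on the plate and large bowl on the scales pan each stand upright about 5 mm off centre; the scales and scoop had not moved in the top view, the mug and plate by under a pixel, and the kettle was not checked.

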